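# Turn the parts carousel and bin the brass locating pin

### The arm

A 7-joint arm with a two-finger parallel gripper is mounted at the origin on the work surface. World frame = base frame: x ahead of the robot, y to its left, z up, the work surface at z = 0. Lengths are in m, angles in rad, forces in N, time in s.
With the tool pointing down it reaches from about 0.35 to 0.9 m from the base axis. Payload 19.9 kg.
Tool frame: the origin (TCP) lies between the finger pads; the fingertips stand 19 mm ahead of it and the grasp point (between the pads) is the TCP; z points along the fingers, y is the line along which they close (so a half turn about z gives the same grasp; the last joint's range is limited). The gripper opens to 94 mm and grips with 3 to 60 N. Pads are 16 mm wide; open, the fingers measure 119 mm over their backs; the gripper's body (75 mm by 177 mm) begins 78 mm behind the grasp point.
Start: joints at [1.123, 0.417, -0.01, 1.614, 0.005, 1.111, -0.053], TCP at [0.247, -0.574, 0.224] pointing down, gripper open.
Joint ranges: [-2.81, 2.81], [-0.39, 2.02], [-1.27, 1.25], [0.06, 2.57], [-1.19, 4.33], [0.19, 2], [-2.82, 2.82]. Speed limits (rad/s): [1.89, 1.89, 2.39, 2.39, 3.01, 3.01, 3.01].

### API

Orientations are given as a 3x3 rotation matrix whose columns are the frame's x, y, z axes.
In Python, from rig import robot gives the robot as it stands. Calls block until the motion is done:
- robot.move_ptp(position, orientation): joint-space move of the TCP to a pose.
- robot.move_linear(position, velocity=0.15, frame=None, threshold=None): straight line of the TCP; frame=None keeps the orientation; velocity is the mean speed in m/s. With threshold (N) it stops when the force on the tool has changed by that much, and returns True; else False.
- robot.goto_joints(angles): joint-space move.
- robot.gripper_to(opening): finger opening in m; the grip force is fixed at half the most; returns when the fingers have stopped.
- robot.pause(seconds).
- robot.ik(position, orientation): joint angles nearest the present ones, or None.
- robot.get_state(): the state.
- robot.grab_frame(name): name is "scene" or "top" or "wrist"; returns the picture (420x560x3 uint8, red, green, blue); there is no depth.
- robot.camera_info(name): a dict with "fx", "fy", "cx", "cy" (pixels), "rvec" (rotation vector, rad) and "tvec" (3), from world to camera coordinates, as OpenCV has them. Camera axes: x right, y down, z forward; pixel columns grow to the right and rows downward; lengths in m; the calibration is good to about 2 mm. A picture is of the moment at which its call begins: read the wrist's pose just before it. camera_info takes no time and is no camera call; for the wrist camera it gives the pose at the moment of the call.
A pose or a line that the arm cannot do raises robot.PlanningError and nothing moves.
- robot.sign_off(): hands the job in; it is judged then, once.
The state is a dict: "time": time; "qpos": joint angles; "joint_vel": joint speeds; "effort": joint torques, N m; "ee_pos": TCP position; "tool_rot": TCP orientation; "force": force on the tool from outside, world axes, zero at the start; "moment": the same for the moment, N m; "opening": finger opening in m; "grasp_force": force on a finger pad.
Only numpy, scipy, OpenCV 4.12 (cv2) and the standard library are available. Lean on these libraries where they do the work, as an engineer would, in place of code of your own. Each camera call takes 0.05 s, during which the arm holds its last target. There are 200 camera calls.

### The job

Turn the round parts carousel by its black knob until the blue bin lies squarely in the opening of the clear cover, and leave it there. Then put the brass locating pin into the blue bin through the opening, and let go of it.

Things in the scene. Friction and masses are not known exactly. Their poses are not given: they have to be found in the camera images.
- brass_pin: Golden-yellow brass locating pin standing upright on the table, among a bright steel and a black one of the same shape. 46 mm tall: flange 40 mm diameter, 8 mm thick at the bottom, then a plain shank 28 mm diameter to the top. Origin on its axis at mid-height, 23 mm above its underside. About 0.2 kg. Nothing else stands within 70 mm of its axis.
- carousel (a joint): Angle of the six-bin wheel (330 mm diameter, upright axis) in rad, positive counterclockwise from above. 0: blue bin exactly in the opening. Starts between 0.55 and 1.35; turns with light friction and stays where left. A fixed flat clear cover (top 74 mm above the table) lies over it, all but one dark-edged opening, a 64 degree sector open from hub to rim, on the robot's side.
- blue_bin (a point): Point on the blue bin's floor, on its middle line, 108 mm from the carousel axis, 20 mm above the table; turns with the wheel. The empty bin has a blue floor and outer wall: a 60 degree sector from 45 to 160 mm off the axis, about 120 mm wide at this point; walls 3 mm thick, tops 66 mm above the table. z up, x towards the carousel axis.
- knob_grip (a point): Grip point of the knob, on the carousel axis, 113 mm above the table. The knob is a black bar 64 mm long, 16 mm thick, from 94 to 128 mm above the table, fixed to the wheel, over the cover on a 44 mm column. z up; x along the bar, away from the blue bin (the bar points at the blue bin); axes turn with the wheel.
Mind the look-alikes: they are no part of the job. Several things look just like the brass_pin: the one meant starts farthest to the robot's right.

How it is judged:
By the outcome, as a careful person would: the job done as asked, in the order asked, and still so for the second after the job is handed in, with the robot touching nothing.
It also fails if it takes over 54 s, if anything falls off the work surface, if the arm or the gripper's body presses on something with over 40 N, if the wrist force passes 120 N, or if a joint passes its speed limit or range.

## Working session

There is one attempt and no reset: what is moved stays moved. The work goes in short steps, each a Python script; the robot and the scene stay as the last script left them, time stands still between calls to the robot, and variables do not carry over. Pictures are saved under pics/ and viewed, at most 10 in all, crops included, and the job is handed in when it is done.

```bash
mkdir -p pics; ls; cat > h.py <<'E'
import numpy as np, cv2
from rig import robot
def px2w(name,u,v,z,info=None):
    c=info or robot.camera_info(name)
    R,_=cv2.Rodrigues(np.array(c["rvec"],float)); t=np.array(c["tvec"],float).ravel()
    d=R.T@np.array([(u-c["cx"])/c["fx"],(v-c["cy"])/c["fy"],1]); o=-R.T@t
    return o+d*(z-o[2])/d[2]
def w2px(name,p):
    c=robot.camera_info(name)
    R,_=cv2.Rodrigues(np.array(c["rvec"],float)); q=R@np.array(p,float)+np.array(c["tvec"],float).ravel()
    return c["fx"]*q[0]/q[2]+c["cx"],c["fy"]*q[1]/q[2]+c["cy"]
def save(name,f,crop=None,s=1):
    im=robot.grab_frame(name)[:,:,::-1]
    if crop: im=im[crop[1]:crop[3],crop[0]:crop[2]]
    cv2.imwrite("pics/"+f,cv2.resize(im,None,fx=s,fy=s,interpolation=cv2.INTER_CUBIC))
def down(yaw): # tool y axis at angle yaw in world xy, z down
    y=np.array([np.cos(yaw),np.sin(yaw),0]); z=np.array([0,0,-1.]); return np.column_stack([np.cross(y,z),y,z])
E
python3 - <<'E'
from h import *
a=robot.grab_frame("scene");b=robot.grab_frame("top")
cv2.imwrite("pics/a1.png",a[:,:,::-1]);cv2.imwrite("pics/b1.png",cv2.resize(b[:,:,::-1],None,fx=1.4,fy=1.4))
for n in("scene","top"):print(n,robot.camera_info(n))
print(robot.get_state())
E
```

```text
pics
scene {'fx': 383.4167427404288, 'fy': 383.4167427404288, 'cx': 273.0268059951958, 'cy': 218.29858814197524, 'rvec': array([ 2.14771628,  1.35718071, -0.48745311]), 'tvec': array([-0.25314848, -0.22855256,  1.2242415 ])}
top {'fx': 454.7456718588172, 'fy': 454.7456718588172, 'cx': 287.02501617227404, 'cy': 208.44997274837, 'rvec': array([ 2.12573752, -2.17580137,  0.21448321]), 'tvec': array([0.05785061, 0.47130454, 0.88420238])}
{'time': 0.1, 'qpos': array([ 1.12245169,  0.41791342, -0.01032332,  1.61412803,  0.004671  ,
        1.11067854, -0.05300521]), 'joint_vel': array([-0.00037518, -0.00186376,  0.00074893, -0.00280959,  0.00144856,
       -0.00064456, -0.00090339]), 'effort': array([ 1.25457565e-03, -8.52592063e+01,  6.39931764e-01, -4.26698327e+01,
       -4.88857948e-02,  1.62534969e-02,  1.96649643e-05]), 'ee_pos': array([ 0.24720285, -0.57368294,  0.22388235]), 'tool_rot': array([[ 9.18370625e-01,  3.95721065e-01, -4.83552772e-04],
       [ 3.95721357e-01, -9.18370091e-01,  9.91607287e-04],
       [-5.16805114e-05, -1.10201516e-03, -9.99999391e-01]]), 'force': array([-0.82435269, -0.42573043, -0.06679998]), 'moment': array([-0.05696637,  0.0248899 ,  0.04487532]), 'grasp_force': 0.0, 'opening': 0.0940040239541888}
```

View pics/b1.png

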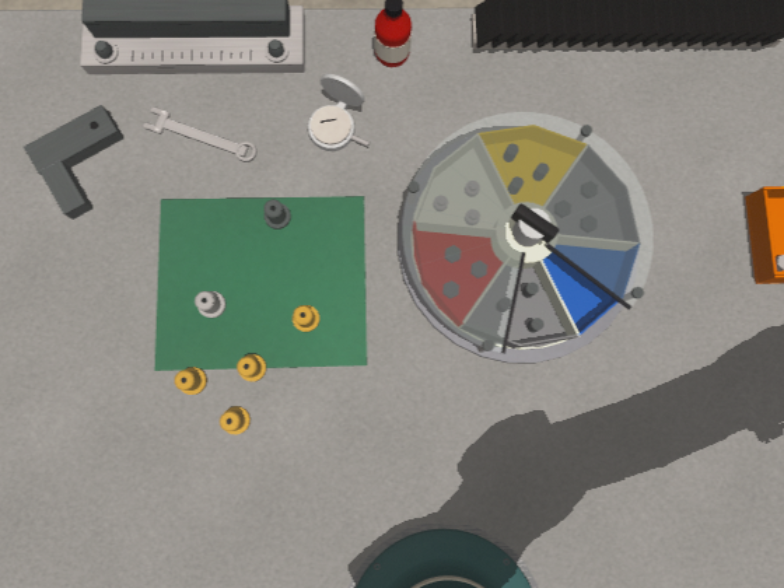

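View pics/a1.png

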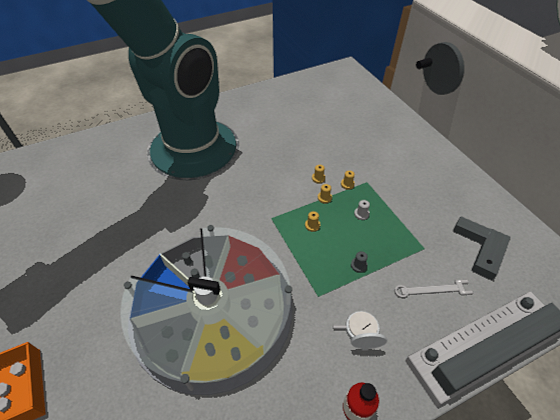

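The top view shows the wheel's axis near (527,228) in the enlarged picture. The dark opening edges run down to (505,350) and (628,305), with blue on the right. There are four brass pins, and the rightmost from the robot is at about (305,318). Next I'll take a closer crop of the wheel and pin.

```bash
python3 - <<'E'
import cv2
im=cv2.imread("pics/b1.png"); im=cv2.resize(im,(560,420),interpolation=cv2.INTER_AREA)
from h import *
im=robot.grab_frame("top")[:,:,::-1]
cv2.imwrite("pics/c1.png",cv2.resize(im[120:260,275:475],None,fx=4,fy=4,interpolation=cv2.INTER_CUBIC))
for n,u,v in[("r",305,318),("b",251,367),("c",190,380),("d",235,420)]:print(n,px2w("top",u/1.4,v/1.4,.046))
print(w2px("top",[.5,0,0]))
E
```

```text
r [0.43639512 0.18560664 0.046     ]
b [0.3690696  0.26080448 0.046     ]
c [0.35316079 0.34467691 0.046     ]
d [0.29694892 0.28176637 0.046     ]
(np.float64(308.15718201224064), np.float64(198.19028407799138))
```

View pics/c1.png

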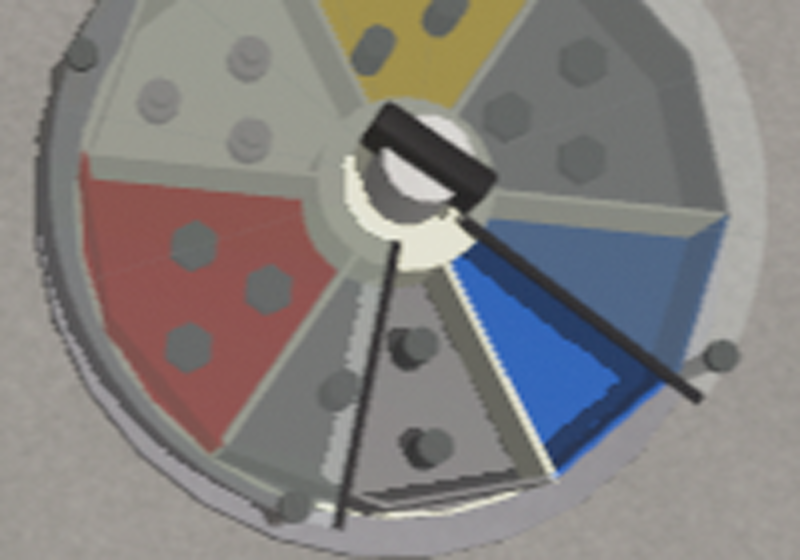

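The crop shows the opening edges as dark lines, (397,243)→(340,525) and (460,220)→(700,400). The bar runs from about (376,120) to (490,195). The blue bin's outer wall-top corners are at (727,214) and (555,478).

```bash
python3 - <<'E'
from h import *
P=lambda u,v,z:px2w("top",u/4+275-.375,v/4+120-.375,z)[:2]
a,b,c,d=P(397,243,.074),P(340,525,.074),P(460,220,.074),P(700,400,.074)
ang=lambda v:np.degrees(np.arctan2(v[1],v[0]))
s=np.linalg.solve(np.column_stack([b-a,-(d-c)]),c-a); ax=a+s[0]*(b-a)
print("edges",ang(b-a),ang(d-c),"axis",ax, [np.linalg.norm(q-ax) for q in(a,b,c,d)])
w1,w2=P(727,214,.066),P(555,478,.066)
print("walls",ang(w1-ax),ang(w2-ax),np.linalg.norm(w1-ax),np.linalg.norm(w2-ax),np.linalg.norm(w1-w2))
k=[P(388,104,.128),P(497,177,.128),P(480,212,.111),P(364,140,.111)]
print("knob",k, "bar ang",ang(k[1]-k[0]),np.linalg.norm(k[1]-k[0]),ang(P(482,190,.128)-P(368,120,.128)))
R,_=cv2.Rodrigues(robot.camera_info("top")["rvec"]);print("cam",-R.T@robot.camera_info("top")["tvec"])
# posts at cover rim
for u,v in[(722,355),(293,505),(82,53)]:q=P(u,v,.08);print(q,ang(q-ax),np.linalg.norm(q-ax))
E
```

```text
edges 165.56634647485015 -129.38197824988757 axis [ 0.55035801 -0.13333421] [np.float64(0.03199184680755694), np.float64(0.17510007251076176), np.float64(0.03131947777446644), np.float64(0.17745920582064462)]
walls -96.09064290870762 -156.330723635372 0.16315906697377375 0.16219400973484532 0.16326863854201762
knob [array([ 0.5741702 , -0.11225064]), array([ 0.53790931, -0.16162271]), array([ 0.525374  , -0.15732422]), array([ 0.56173251, -0.10366613])] bar ang -126.29509146095698 0.06125727748584975 -123.8707916779425
cam [0.32169778 0.08005472 0.94730687]
[ 0.45893888 -0.2808903 ] -121.78049754955076 0.17358069485070832
[ 0.39047086 -0.06638141] 157.27848536815884 0.1733394811902987
[0.61771833 0.02830922] 67.37744916459333 0.1751171368050337
```

The geometry is consistent: edge span 65° (64° expected), axis (0.550, −0.133), bin mid −126.2°, opening mid −161.9°. That puts the carousel at about +0.62 rad. Next I'll grip the knob.

```bash
python3 - <<'E'
from h import *
ax=np.array([.550,-.133])
best=None
for y in(-36.2,143.8):
    q=robot.ik([*ax,.115],down(np.radians(y)));print(y,q)
    if q is not None and (best is None or abs(q[6])<abs(best[1][6])):best=(y,q)
y=np.radians(best[0])
robot.gripper_to(.06)
robot.move_ptp([*ax,.19],down(y))
robot.move_linear([*ax,.115],velocity=.12,threshold=15)
s=robot.get_state();print(s["time"],s["ee_pos"],s["force"])
robot.gripper_to(0.0)
s=robot.get_state();print(s["time"],s["ee_pos"],s["opening"],s["grasp_force"],s["force"],s["qpos"])
E
```

```text
-36.2 [ 0.5019964   0.47299007 -0.40350476  1.84660533  0.236406    0.86904355
 -0.64729619]
143.8 [ 0.97241103  0.71196138 -1.08584736  1.83215509  0.72478574  1.05889471
  2.11013666]
3.5583 [ 0.55036276 -0.1330906   0.11556752] [ 0.83547744 -0.07130368 -0.63793053]
3.9667 [ 0.551744   -0.13421228  0.11582696] 0.043170841218341624 30.00621199607849 [11.87226616 -7.2446348  -7.59134997] [ 0.48229636  0.46883706 -0.37684588  1.84531567  0.22158568  0.86397452
 -0.63417987]
```

The opening stopped at 43 mm where 16 mm was expected, so I'll look.

```bash
python3 - <<'E'
from h import *
s=robot.get_state();print(s["tool_rot"],s["opening"],s["grasp_force"],s["force"])
save("scene","d1.png",(80,180,340,400),3)
save("top","d2.png",(250,80,500,270),3)
E
```

```text
[[ 0.591194    0.8065186   0.00417145]
 [ 0.80652838 -0.59119355 -0.00147179]
 [ 0.00127911  0.00423451 -0.99999022]] 0.043170841218341624 30.00621199607849 [11.87226616 -7.2446348  -7.59134997]
```

View pics/d1.png

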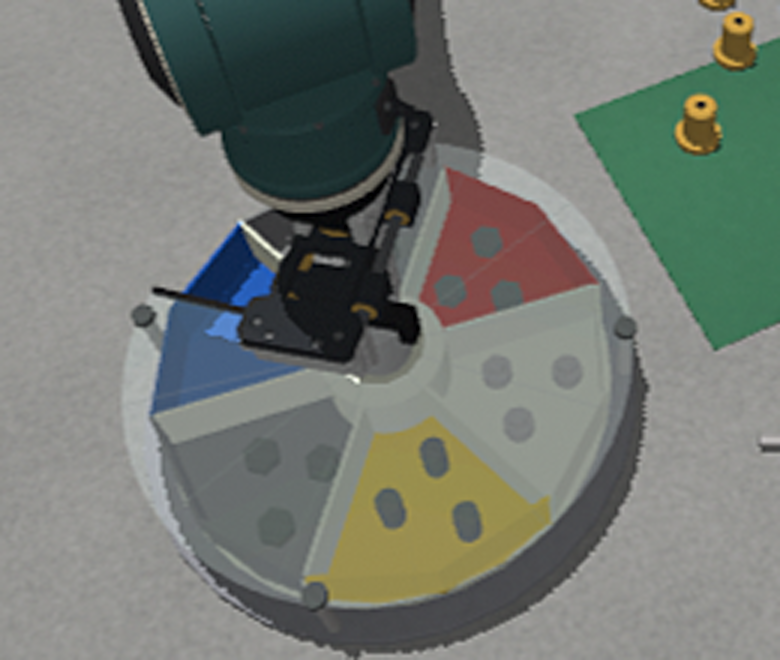

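The fingertips seem to be clamping the 44 mm column below the bar. I'll open, go 10 mm higher and close again.

```bash
python3 - <<'E'
from h import *
ax=np.array([.550,-.133]); y=np.radians(-36.2)
robot.gripper_to(.06)
robot.move_linear([*ax,.125],velocity=.08,frame=down(y))
robot.gripper_to(0.0)
s=robot.get_state();print(s["time"],s["ee_pos"],s["opening"],s["grasp_force"],s["force"],s["qpos"],s["tool_rot"][:,1])
save("wrist","e1.png")
E
```

```text
5.2417 [ 0.55157916 -0.1343015   0.12507133] 0.042937910176680895 30.003730058670044 [ 14.02589847  -8.69329702 -11.76476835] [ 0.48593671  0.4564451  -0.38055078  1.83911947  0.21458422  0.88233488
 -0.62835695] [ 0.8065052  -0.59121574  0.00364935]
```

View pics/e1.png

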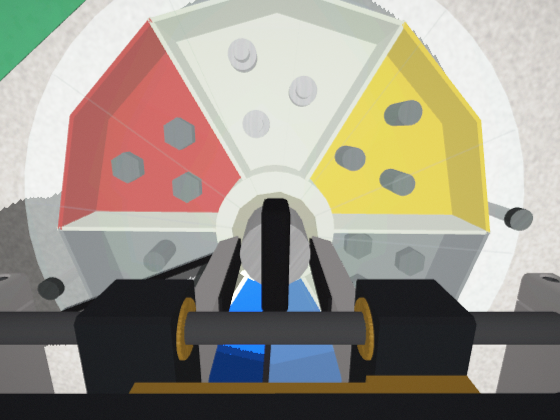

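The fingers stand either side of the bar with clear gaps, yet they report contact. I'll check the heights by projecting known points into this picture.

```bash
python3 - <<'E'
from h import *
s=robot.get_state();R=s["tool_rot"];p=s["ee_pos"]
f=lambda q:np.round(w2px("wrist",q)).astype(int)
for sg in(-1,1):
  for dz in(0,.019,.03):
    print("finger",sg,dz,[f(p+R@[dx,sg*.0215,dz]) for dx in(-.008,.008)])
ax=np.array([.550,-.133])
d=np.array([np.cos(np.radians(-126.2)),np.sin(np.radians(-126.2))]);n=np.array([-d[1],d[0]])
for z in(.074,.094,.113,.128):
  print("z",z,"axis",f([*ax,z]),"r22",f([*(ax+.022*n),z]),f([*(ax-.022*n),z]),"r8",f([*(ax+.008*n),z]),f([*(ax-.008*n),z]),"ends",f([*(ax+.032*d),z]),f([*(ax-.032*d),z]))
c=robot.camera_info("wrist");Rc,_=cv2.Rodrigues(c["rvec"]);print(-Rc.T@c["tvec"])
save("wrist","e2.png",(190,180,370,330),4)
E
```

```text
finger -1 0 [array([236, 277]), array([235, 251])]
finger -1 0.019 [array([240, 263]), array([239, 239])]
finger -1 0.03 [array([241, 256]), array([241, 234])]
finger 1 0 [array([310, 277]), array([311, 251])]
finger 1 0.019 [array([307, 263]), array([308, 239])]
finger 1 0.03 [array([305, 256]), array([306, 233])]
z 0.074 axis [270 234] r22 [300 234] [240 234] r8 [281 234] [259 234] ends [271 274] [270 191]
z 0.094 axis [270 244] r22 [303 244] [237 244] r8 [282 244] [258 244] ends [270 287] [270 198]
z 0.113 axis [270 256] r22 [306 255] [234 256] r8 [283 256] [257 256] ends [270 302] [269 205]
z 0.128 axis [269 266] r22 [309 266] [230 266] r8 [284 266] [255 266] ends [270 316] [269 211]
[ 0.59571191 -0.07475562  0.28469451]
```

View pics/e2.png

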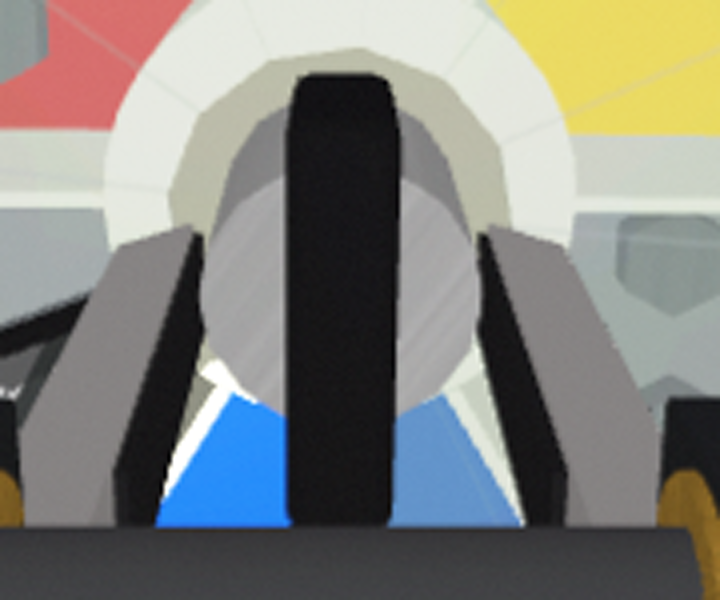

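The column's top disc appears about 70 px wide, so the column reaches z ≈ 0.108, inside the bar, and the tips are resting on it. The axis also sits about 2–3 mm toward (0.5517, −0.1345). I'll re-grip at z = 0.136, so only the bar is clamped, then turn by −0.62 with joint 7.

```bash
python3 - <<'E'
from h import *
ax=np.array([.5517,-.1345]); y=np.radians(-36.2)
robot.gripper_to(.06)
robot.move_linear([*ax,.136],velocity=.08,frame=down(y))
robot.gripper_to(0.0)
s=robot.get_state();print(s["time"],s["ee_pos"],s["opening"],s["grasp_force"],s["force"],s["tool_rot"][:,1])
if s["opening"]<.022:
    p=s["ee_pos"]; y0=np.arctan2(s["tool_rot"][1,1],s["tool_rot"][0,1])
    tgt=y0+np.radians(-161.9+126.2); print("y0",np.degrees(y0))
    for k in np.linspace(0,1,4)[1:]:
        robot.move_ptp(p,down(y0+k*(tgt-y0)))
    s=robot.get_state();print(s["time"],s["ee_pos"],s["opening"],s["force"],s["moment"],np.degrees(np.arctan2(s["tool_rot"][1,1],s["tool_rot"][0,1])),s["qpos"])
E
```

```text
6.875 [ 0.55168504 -0.13451762  0.13596264] 0.01575686786329624 29.988555014133453 [ 0.39730807 -0.53322315  0.04470801] [ 8.06876295e-01 -5.90720443e-01 -5.78112818e-05]
y0 -36.2081497607686
7.8 [ 0.55167935 -0.13458009  0.13596953] 0.015812220982125015 [ 0.16009338 -1.49783498  0.61620498] [-0.41940638  0.14215662  0.46900325] -71.39575944197131 [ 0.38642052  0.42920604 -0.25302302  1.83172214  0.13424109  0.89721926
 -1.17463751]
```

```bash
python3 - <<'E'
from h import *
s=robot.get_state();print(s["time"],np.degrees(np.arctan2(s["tool_rot"][1,1],s["tool_rot"][0,1])))
robot.gripper_to(.05)
p=s["ee_pos"]
robot.move_linear([p[0],p[1],.19],velocity=.15)
s=robot.get_state();print(s["time"],np.degrees(np.arctan2(s["tool_rot"][1,1],s["tool_rot"][0,1])))
robot.move_ptp([.42,.186,.17],down(np.radians(-40)))
s=robot.get_state();print(s["time"],s["ee_pos"],s["qpos"])
w=robot.grab_frame("wrist")[:,:,::-1];t=robot.grab_frame("top")[:,:,::-1]
np.save("wc.npy",robot.camera_info("wrist"),allow_pickle=True)
print("expect pin",w2px("wrist",[.4364,.1856,.046]))
cv2.imwrite("pics/f_w.png",w);cv2.imwrite("pics/f_top.png",t)
out=np.zeros((600,800,3),np.uint8)
out[:560]=cv2.resize(t[120:260,275:475],None,fx=4,fy=4,interpolation=cv2.INTER_CUBIC)
cv2.imwrite("pics/f.png",out)
E
```

```text
7.8 -71.39575944197131
9.0167 -71.90917424719741
10.325 [0.42086709 0.18495606 0.16997309] [ 0.0331959   0.23127516 -0.57565645  2.04973198  0.15976808  0.9030344
 -1.33035435]
expect pin (np.float64(285.7820009224324), np.float64(198.57288365269088))
```

View pics/f.png

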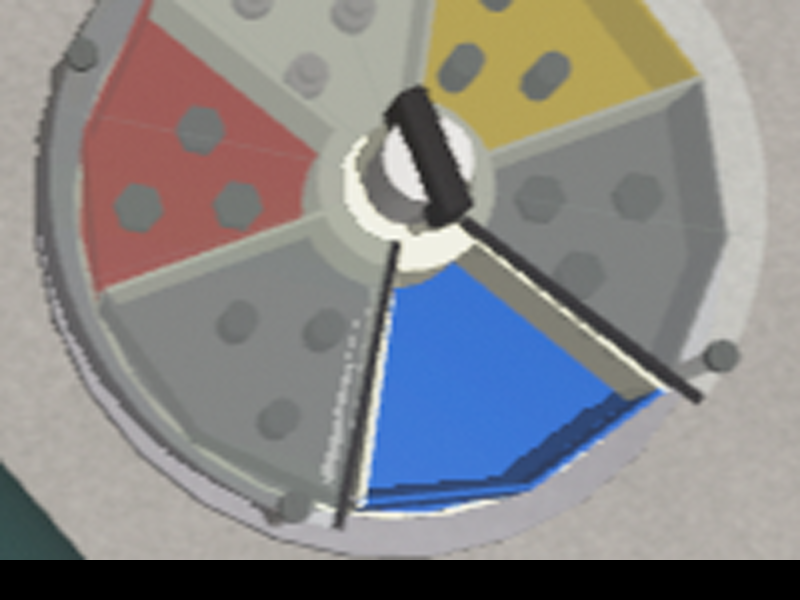

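View pics/f_w.png

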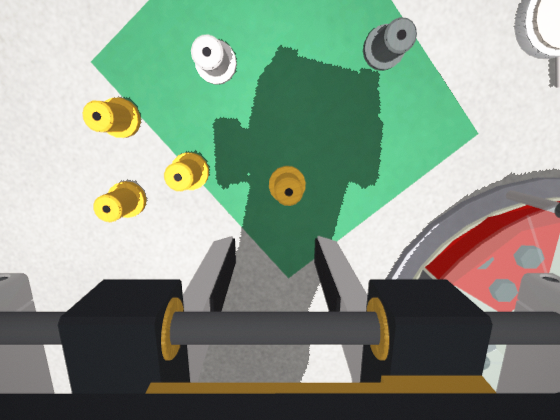

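The top view shows blue filling the opening, with wall-top corners at (663,390) and (360,503). The wrist view shows the target pin's top at about (288,191).

```bash
python3 - <<'E'
from h import *
P=lambda u,v,z:px2w("top",u/4+275-.375,v/4+120-.375,z)[:2]
ang=lambda v:np.degrees(np.arctan2(v[1],v[0]))%360
ax=np.array([.5504,-.1333])
for a in(ax,np.array([.5517,-.1345])):
  w=[P(663,390,.066),P(360,503,.066)];A=[ang(q-a) for q in w];E=[ang(P(*q,.074)-a) for q in[(700,400),(340,525)]]
  print(A,np.mean(A),E,np.mean(E))
print("bar",ang(P(470,205,.122)-P(392,100,.122)))
pin=px2w("wrist",288,191,.046);print("pin",pin)
y=np.radians(-40)
robot.gripper_to(.06)
robot.move_linear([*pin[:2],.10],frame=down(y),velocity=.15)
robot.move_linear([*pin[:2],.034],frame=down(y),velocity=.1,threshold=15)
robot.gripper_to(0)
s=robot.get_state();print(s["time"],s["ee_pos"],s["opening"],s["grasp_force"],s["force"])
E
```

```text
[np.float64(229.03191676810783), np.float64(168.70039203727117)] 198.86615440268952 [np.float64(230.61455109028162), np.float64(165.58060866992648)] 198.09757988010404
[np.float64(228.40613377235928), np.float64(168.37680178453704)] 198.39146777844815 [np.float64(230.04416118785215), np.float64(165.30871588248107)] 197.6764385351666
bar 213.28161445306804
pin [0.44272196 0.18991373 0.046     ]
12.8833 [0.44279378 0.18992288 0.03410257] 0.027128411937609214 30.00084977131337 [-1.09241295 -0.35924689  3.6990181 ]
```

The pin is gripped (27 mm opening). The bin is centred to within about 0.75°, so it's good as left. Next I'll place the pin at r = 108 mm.

```bash
python3 - <<'E'
from h import *
a=np.radians(198.1); t=np.array([.5515,-.134])+.108*np.array([np.cos(a),np.sin(a)]);print(t)
y=np.radians(-71.9)
p=robot.get_state()["ee_pos"]
robot.move_linear([p[0],p[1],.18],velocity=.2)
robot.move_ptp([*t,.18],down(y))
s=robot.get_state();print(s["time"],s["ee_pos"],s["opening"],s["grasp_force"])
robot.move_linear([*t,.075],velocity=.1,threshold=15,frame=down(y))
hit=robot.move_linear([*t,.053],velocity=.03,threshold=6)
s=robot.get_state();print(hit,s["time"],s["ee_pos"],s["force"],s["opening"])
if s["ee_pos"][2]<.06:
    robot.gripper_to(.045)
    robot.move_linear([*s["ee_pos"][:2],.18],velocity=.12)
    robot.move_ptp([.42,.186,.2],down(np.radians(-40)))
    s=robot.get_state();print(s["time"],s["force"])
    t=robot.grab_frame("top")[:,:,::-1]
    cv2.imwrite("pics/g.png",cv2.resize(t[120:260,275:475],None,fx=4,fy=4,interpolation=cv2.INTER_CUBIC))
E
```

```text
[ 0.4488443  -0.16755305]
15.1083 [ 0.4492692  -0.16623088  0.17989587] 0.02710598793966037 29.999530267668888
True 16.975 [ 0.44866281 -0.16759179  0.05399707] [-0.36023838 -0.35450965  5.66209702] 0.027006783408436083
20.0083 [-0.02145025  0.04589852  0.0866338 ]
```

View pics/g.png

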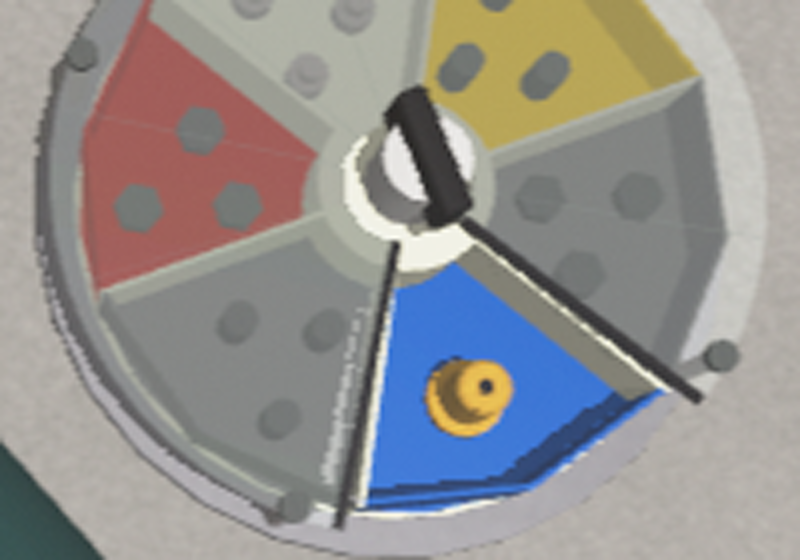

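The brass pin stands upright mid-bin at about (470,395). The blue bin is still squarely in the opening and the robot is clear of everything. Handing in.

```bash
python3 -c "
from rig import robot
print(robot.sign_off())"
```

```text
the job is handed in; nothing more can be done
None
```

The carousel was turned until the blue bin lay in the opening (measured within about 1° of centre), the brass pin now stands released in it, and the job was handed in at about 20 s of the 54 s allowed.

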